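# Open the ink bottle and the stock jar for refilling

## Robot

A 6-joint arm with a two-finger parallel gripper is mounted at the origin on the work surface. World frame = base frame: x ahead of the robot, y to its left, z up, the work surface at z = 0. Lengths are in m, angles in rad, forces in N, time in s.
With the tool pointing down it reaches from about 0.3 to 0.775 m from the base axis. Payload 14.6 kg.
Tool frame: the origin (TCP) lies between the finger pads; the fingertips stand ctrl.tip_extent ahead of it and the grasp point (between the pads) lies 3 mm ahead of it (ctrl.tip_extent is the distance from the TCP to the fingertips, in m); z points along the fingers, y is the line along which they close (so a half turn about z gives the same grasp; the last joint's range is limited). The gripper opens to 94 mm and grips with 3 to 60 N. Pads are 16 mm wide; open, the fingers measure 119 mm over their backs; the gripper's body (75 mm by 177 mm) begins 78 mm behind the grasp point.
Start: joints at [1.085, 0.3, 1.521, -0, 1.321, -0.067], TCP at [0.224, 0.502, 0.227] pointing down, gripper open.
Joint ranges: [-3.03, 3.03], [-0.79, 2.21], [0.23, 2.52], [-1.04, 4.18], [0, 3.07], [-2.55, 2.55]. Speed limits (rad/s): [2.22, 2.22, 2.57, 3.14, 3.14, 3.14].

## Interface

Orientations are given as [roll, pitch, yaw] about the fixed x, y, z axes, in that order (R = Rz(yaw) Ry(pitch) Rx(roll)).
In Python, from station import ctrl, camrig, job, status gives the robot as it stands (ctrl), with the cameras (camrig), the job (job) and the readings (status).
- The arm moves only by the tool shift_gripper, called after "Emit:" as name(argument=value, ...) on one line, values as JSON. Schema: {"type":"object","properties":{"offsets":{"type":"array","items":{"type":"object","properties":{"sx":{"type":"number"},"sy":{"type":"number"},"sz":{"type":"number"},"ax":{"type":"number"},"ay":{"type":"number"},"az":{"type":"number"}},"additionalProperties":false},"minItems":1,"maxItems":10},"jaw":{"type":"number"},"grip_n":{"type":"number"},"only":{"type":"string"},"quiet":{"type":"boolean"},"lines":{"type":"string"}},"required":["offsets"],"additionalProperties":false}. offsets is a list of rows, 1 to 10 of them, each an object with the fields sx, sy, sz (the shift in shares of the most that a row can go, 1 being 50 mm), ax, ay, az (a rotation vector in fractions of the full range, 1 being 2 pi rad); a field left out counts as zero; each row shifts and turns the commanded pose from where the row before left it, along the tool's axes as they then stand; what a row does not reach is not made up. A row lasts 1/10 s, in which the tool goes at most 0.05 m and 0.15 rad, less where a joint would pass 70% of its speed; a pose out of reach is approached as far as the arm can. jaw is the finger opening in m, set as the call begins (left out keeps the last). The fingers move at their own pace and stop on an object; grip_n is the grip in N (left out, the last holds). Time passes only in rows, so rows that do not move let the fingers close. The tool returns the time, the measured TCP pose, the force, the opening and the grip force at its end. only (a regular expression) keeps the lines of the reply that match it, lines (a string "A,B") keeps lines A to B, and quiet returns only ok. Input that does not fit is refused with a message, and nothing moves.
- status.get_obs(): the state, without advancing time (a new reading comes with each control period).
- camrig.camera(name): name is "side" or "top"; returns a dict with "pixels" (400x640x3 uint8, blue, green, red), "fx", "fy", "cx", "cy" (pixels), "extrinsics" (4x4, takes a point from camera to world coordinates). Camera axes: x right, y up, looking along -z (the intrinsics and any distortion apply to the point x, -y, -z); pixel columns grow to the right and rows downward; lengths in m; the calibration is good to about 2 mm. A picture is of the moment at which its call begins. There is no depth.
- job.hand_in(): hands the job in; it is judged then, once.
The state is a dict: "time_s": time; "qpos": joint angles; "joint_vel": joint speeds; "tau": joint torques, N m; "ee_pos": TCP position; "eef_rot": TCP orientation; "force": force on the tool from outside, world axes, zero at the start; "moment": the same for the moment, N m; "grip_width": finger opening in m; "grip_force": force on a finger pad.
Only numpy, scipy, OpenCV 4.12 (cv2) and the standard library are available. Lean on these libraries where they do the work, as an engineer would, in place of code of your own. Each camera call takes 0.05 s, during which the arm holds its last target. There are 200 camera calls.

## Task

The blue stamp ink needs refilling: flip the cap of the blue bottle in the rack wide open, and gently set the jar with the blue cap, still closed and upright, fully down in the square pocket of the wooden stand so that it cannot turn. Then unscrew the jar's tight cap until the thread lets go, and finish while still holding the cap level in the gripper just above the mouth of the jar, clear of it, with the jar left seated in the stand. Leave the other bottles' caps shut and everything else on the counter where it is.

Things in the scene. Friction and masses are not known exactly. Their poses are not given: they have to be found in the camera images.
- blue_bottle: white bottle, 32 mm dia, with blue flip cap and band, held fast in the rack; origin at the centre of its underside, z up. 98 mm high with the cap shut. The cap is a disc 30 mm dia, 12 mm high, its underside 86 mm above the origin, hinged at the bottle's +x side; below it a 28 mm collar. Its thumb lip (13 wide, 6 long, 3 mm thick, at the cap's lower edge) faces -x
- blue_hinge (a point): hinge line of the blue flip cap, fixed on the bottle: 17 mm to +x of the bottle's axis, 86 mm above the bottle's origin; axes as the bottle's, the hinge line runs along its y
- blue_lid_mid (a point): centre of the blue flip cap's disc, moves with the cap; when shut it lies 17 mm to -x of the hinge line and 6 mm above it
- blue_flip (a joint): hinge angle of the blue bottle's flip cap: 0 shut, grows as the cap swings up and back, 2.1 rad fully open; stays at whatever angle it is left (friction about 0.025 N m, no spring)
- red_flip (a joint): hinge angle of the red bottle's flip cap: 0 shut, grows as the cap swings up and back, 2.1 rad fully open; stays at whatever angle it is left (friction about 0.025 N m, no spring)
- black_flip (a joint): hinge angle of the black bottle's flip cap: 0 shut, grows as the cap swings up and back, 2.1 rad fully open; stays at whatever angle it is left (friction about 0.025 N m, no spring)
- rack: dark steel bottle rack, 56 x 180 x 48 mm, fixed to the counter; origin at the centre of its underside, long side along its y. The three bottles (blue, red, black) stand in it in any order, 60 mm apart in one row along its y; all thumb lips face its -x side
- jar: the ink stock jar to open: square white jar 62 x 62 mm with a blue band, body 70 mm high, 0.3 to 0.5 kg; origin at the centre of its underside, z up, sides along x and y. Round neck 39 mm dia, its rim 92 mm above the origin, right-hand thread rising 16 mm per turn. 97 mm high with the cap on; can be carried by its tight cap
- jar_mouth (a point): centre of the jar's rim, 92 mm above the jar's origin
- cap: the jar's blue screw cap, 54 mm dia, 20 mm high, 70 g; origin at the centre of its underside (77 mm above the jar's origin when tight), z up. Unscrews anticlockwise seen from above: tight at first (about 0.5 N m), then light; climbs 16 mm per turn with 2 mm of axial play, so raise the gripper with it; lets go after about 150 degrees (2.6 rad), then lifts straight off
- stand: pale beech block 108 x 108 x 38 mm screwed to the counter, with a square pocket 67 x 67 mm, 28 mm deep, chamfered 6 mm at its mouth; origin at the centre of the block's underside, the pocket centred, sides along x and y; the jar fits in any of its four quarter turns and then cannot turn
- stand_seat (a point): centre of the pocket's floor, 10 mm above the counter; the seated jar's origin comes here
- red_jar: second jar of the same size, with red cap and band, closed; not to be moved; origin at the centre of its underside
- date_stamp: hand stamp with a dark wooden handle, 30 x 52 x 89 mm; origin at the centre of its underside; not to be moved
- stamp_pad: closed stamp pad tin, 77 x 117 x 18 mm; origin at the centre of its underside; not to be moved
- stapler: red and black stapler, 30 x 130 x 48 mm; origin at the centre of its underside; not to be moved
- tape_roll: roll of brown packing tape lying flat, 100 mm dia, 48 mm high; origin at the centre of its underside; not to be moved
- parcel: small cardboard parcel, 150 x 110 x 60 mm; origin at the centre of its underside; not to be moved

How it is judged:
By the outcome, as a careful person would: the job done as asked, in the order asked, and still so for the second after the job is handed in, while the arm keeps its last pose, push and grip.
It also fails if it takes over 69 s, if anything falls off the work surface, if the arm or the gripper's body presses on something with over 40 N, if the wrist force passes 120 N, or if a joint passes its speed limit or range.

## Working session

There is one attempt and no reset: what is moved stays moved. The work goes in short steps, Python scripts to look and compute and a tool call to move; the robot and the scene stay as the last step left them, time stands still between calls to the robot, and variables do not carry over. Pictures are saved under pics/ and viewed, at most 10 in all, crops included, and the job is handed in when it is done.

```bash
ls; mkdir -p pics
```

Run:
```python
from station import ctrl, camrig, job, status
import cv2,numpy as np
print(ctrl.tip_extent, status.get_obs())
for n in("top","side"):
    c=camrig.camera(n); cv2.imwrite(f"pics/{n}0.png",c["pixels"]); np.savez(f"{n}0.npz",**c)
    print(n,{k:v for k,v in c.items() if k!="pixels"})
```

```text
pics
station.py
0.022 {'time_s': 0.0, 'qpos': array([ 1.08538653e+00,  3.00467486e-01,  1.52156265e+00, -1.10436633e-05,
        1.32069198e+00, -6.65937007e-02]), 'joint_vel': array([-2.96757345e-04, -2.17151951e-04, -2.46189324e-05,  1.29961063e-03,
        1.40890119e-04, -1.01988204e-03]), 'tau': array([-7.49063183e-04, -5.31810093e+01, -3.52744353e+01,  7.07768602e-02,
        2.43422430e-02, -9.95453934e-05]), 'ee_pos': array([0.2235686 , 0.50226059, 0.22689609]), 'eef_rot': array([-3.14046499e+00, -6.44857416e-05,  2.72277926e+00]), 'force': array([-0.51337779, -0.58973331, -0.35309854]), 'moment': array([ 0.04533343, -0.00046399, -0.00579045]), 'grip_force': 0.0, 'grip_width': 0.09391620929757023}
top {'fx': 362.90288395175395, 'fy': 362.90288395175395, 'cx': 317.68826468568324, 'cy': 201.2802070213758, 'extrinsics': array([[-0.00967584,  0.99134548, -0.13092178,  0.45029983],
       [-0.99994963, -0.00994178, -0.00137778,  0.05076687],
       [-0.00266745,  0.13090185,  0.99139174,  0.92388945],
       [ 0.        ,  0.        ,  0.        ,  1.        ]])}
side {'fx': 481.11100550518455, 'fy': 481.11100550518455, 'cx': 324.55619812266065, 'cy': 196.7070868432536, 'extrinsics': array([[ 0.97198423,  0.16664792, -0.16575622,  0.36209169],
       [-0.2349857 ,  0.7049435 , -0.66920579, -0.70933919],
       [ 0.00532702,  0.68940781,  0.72435384,  0.93210867],
       [ 0.        ,  0.        ,  0.        ,  1.        ]])}
```

View pics/top0.png

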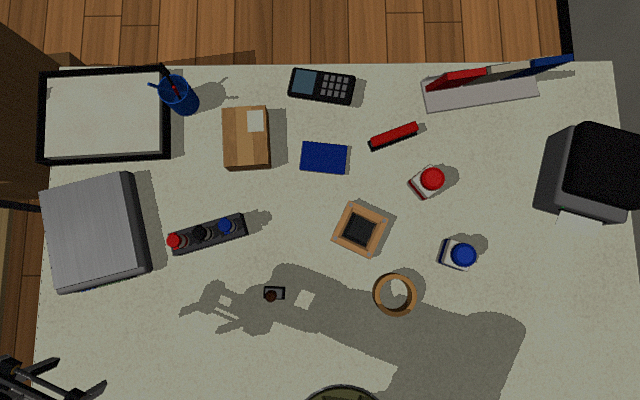

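View pics/side0.png

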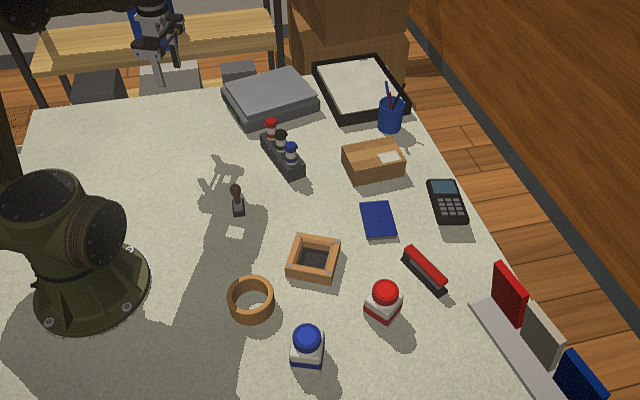

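Top view: rack at (207,234) with red, black and blue caps at (174,241), (202,233), (225,226). Stand is at (360,229), blue-capped jar at (460,253), red jar at (430,180), tape at (395,294) and stamp at (274,293). The side view shows the same layout: blue jar (307,345), stand (313,258), blue bottle (291,150).

Create h.py:
```python
import numpy as np,cv2
from station import ctrl, camrig, job, status
def load(n,f=None):
    return dict(np.load(f)) if f else camrig.camera(n)
def ray(c,p):
    E=c["extrinsics"]; d=np.array([(p[0]-c["cx"])/c["fx"],-(p[1]-c["cy"])/c["fy"],-1.])
    return E[:3,3],E[:3,:3]@d
def plane(c,p,z):
    o,d=ray(c,p); return (o+d*(z-o[2])/d[2])
def tri(c1,p1,c2,p2):
    o1,d1=ray(c1,p1);o2,d2=ray(c2,p2)
    s=np.linalg.lstsq(np.c_[d1,-d2],o2-o1,rcond=None)[0]
    a,b=o1+d1*s[0],o2+d2*s[1]; return (a+b)/2,np.linalg.norm(a-b)
def proj(c,P):
    E=c["extrinsics"]; q=E[:3,:3].T@(np.asarray(P)-E[:3,3]); return np.array([c["cx"]-c["fx"]*q[0]/q[2],c["cy"]+c["fy"]*q[1]/q[2]])
def blobs(c,kind,box,amin=15):
    x0,y0,x1,y1=box; h=cv2.cvtColor(c["pixels"][y0:y1,x0:x1],cv2.COLOR_BGR2HSV)
    H,S,V=cv2.split(h)
    m={"blue":(H>100)&(H<130)&(S>150)&(V>50),"red":((H<6)|(H>174))&(S>150)&(V>60),"wood":(H>8)&(H<22)&(S>60)&(V>90)}[kind].astype(np.uint8)
    cs,_=cv2.findContours(m,cv2.RETR_EXTERNAL,cv2.CHAIN_APPROX_NONE)
    return [k+[x0,y0] for k in sorted(cs,key=cv2.contourArea,reverse=True) if cv2.contourArea(k)>=amin]
```

Run:
```python
from h import *
t=load("top","top0.npz");s=load("side","side0.npz")
for nm,k,bt,bs in [("jarcap","blue",(435,230,490,280),(280,315,335,375)),("redjar","red",(405,160,450,205),(355,275,410,325)),("bluebot","blue",(213,212,240,240),(278,138,304,165)),("redbot","red",(162,228,186,252),(262,115,282,140)),("stand","wood",(325,195,395,262),(280,228,345,288))]:
    for n,c,b in(("top",t,bt),("side",s,bs)):
        for q in blobs(c,k,b)[:3]:
            e=cv2.fitEllipse(q); print(nm,n,cv2.contourArea(q),"bbox",cv2.boundingRect(q),"ell",np.round(e[0],1),np.round(e[1],1), "rect",[np.round(v,1) for v in cv2.minAreaRect(q)])
a=np.hstack([cv2.resize(t["pixels"][y:y+50,x:x+80],None,fx=5,fy=5,interpolation=cv2.INTER_CUBIC) for x,y in[(165,205),(425,228)]])
b=np.hstack([cv2.resize(s["pixels"][y:y+70,x:x+90],None,fx=4.44,fy=4.44,interpolation=cv2.INTER_CUBIC) for x,y in[(245,112),(270,310)]])
w=min(a.shape[1],b.shape[1]); im=np.vstack([a[:,:w],b[:,:w]]);cv2.imwrite("pics/c1.png",im);print(im.shape)
```

```text
jarcap top 394.5 bbox (452, 243, 24, 24) ell [464.  254.7] [22. 23.] rect [array([463.8, 254.6]), array([23.3, 22.4]), np.float64(63.4)]
jarcap side 490.5 bbox (293, 324, 28, 25) ell [306.4 335.9] [23.3 27. ] rect [array([306.3, 335.8]), array([25.8, 25. ]), np.float64(33.7)]
redjar top 383.5 bbox (420, 167, 25, 23) ell [432.5 178.1] [21.6 23.1] rect [array([432.5, 178.5]), array([22.6, 22.6]), np.float64(45.0)]
redjar top 35.5 bbox (409, 179, 16, 21) ell [415.3 188.7] [ 3.5 23.1] rect [array([415.6, 189.6]), array([23.8,  3.6]), np.float64(53.6)]
redjar side 523.0 bbox (372, 279, 27, 27) ell [385.  292.2] [25.4 26.3] rect [array([385., 292.]), array([26., 26.]), np.float64(90.0)]
redjar side 103.0 bbox (364, 303, 39, 22) ell [388.6 357.1] [39.  74.4] rect [array([383.4, 314.1]), array([20.2, 38.3]), np.float64(87.0)]
bluebot top 135.5 bbox (218, 217, 13, 18) ell [224.1 225.1] [11.7 15.9] rect [array([224. , 225.5]), array([17., 12.]), np.float64(90.0)]
bluebot side 32.0 bbox (285, 142, 11, 6) ell [289.9 144.4] [5.2 9.3] rect [array([290. , 144.5]), array([ 5., 10.]), np.float64(90.0)]
redbot top 139.0 bbox (167, 233, 14, 17) ell [173.  240.7] [12.  15.9] rect [array([173. , 240.9]), array([12.9, 15.8]), np.float64(12.5)]
redbot side 87.5 bbox (264, 117, 14, 11) ell [270.7 122.1] [ 9.8 12. ] rect [array([270.3, 122.2]), array([10.6, 11.3]), np.float64(45.0)]
stand top 1947.0 bbox (330, 200, 59, 59) ell [359.2 229.3] [51.8 52.3] rect [array([359.3, 229.3]), array([45.3, 45.1]), np.float64(25.3)]
stand side 2141.0 bbox (284, 232, 57, 54) ell [312.2 258.3] [52.9 56.5] rect [array([311.6, 257.8]), array([50.6, 48. ]), np.float64(11.3)]
(561, 800, 3)
```

View pics/c1.png

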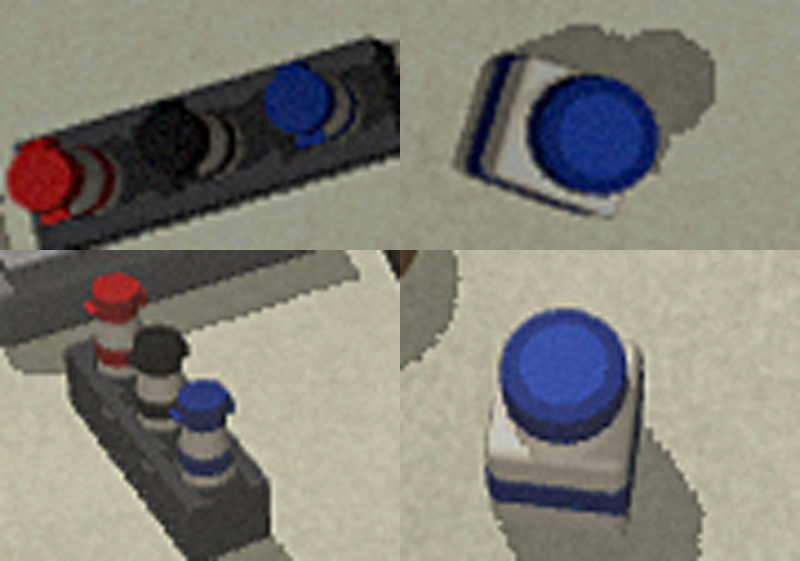

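Crop: blue lip faces down-right at top px ~(227,233), roughly toward the robot. The jar's left and front faces are visible, with its sides about 15° off the image axes.

Create m.py:
```python
from h import *
def disc(c,kind,box):
    q=blobs(c,kind,box)[0]; m=np.zeros(c["pixels"].shape[:2],np.uint8); cv2.drawContours(m,[q],-1,1,-1)
    v=c["pixels"].max(2); th,_=cv2.threshold(v[m>0],0,1,cv2.THRESH_OTSU)
    b=((v>th)&(m>0)).astype(np.uint8); k=max(cv2.findContours(b,cv2.RETR_EXTERNAL,cv2.CHAIN_APPROX_NONE)[0],key=cv2.contourArea)
    return np.array(cv2.fitEllipse(k)[0]),cv2.fitEllipse(k)[1],th
```

Run:
```python
from m import *
np.set_printoptions(precision=4,suppress=True)
t=load("top","top0.npz");s=load("side","side0.npz")
for nm,k,bt,bs,z in [("jarcap","blue",(435,230,490,280),(280,315,335,375),.097),("redjar","red",(405,160,450,205),(355,275,410,325),.097)]:
    a=disc(t,k,bt);b=disc(s,k,bs);print(nm,a,b,"tri",tri(t,a[0],s,b[0]),plane(t,a[0],z),plane(s,b[0],z))
# bottle caps: whole blob ~ disc; compare
for nm,a,b in [("blue",(224.1,224.3),(290,144.4)),("red",(173,240),(270.7,120.5))]:
    print(nm,tri(t,a,s,b),plane(t,a,.1),plane(s,b,.1))
# stand: outer contour poly and pocket hole
for n,c,b in(("top",t,(325,195,395,262)),("side",s,(280,228,345,288))):
    q=blobs(c,"wood",b)[0]
    p=cv2.approxPolyDP(cv2.convexHull(q),4,True)[:,0]; print(n,"poly",p.tolist(),[plane(c,x,.038)[:2].round(4).tolist() for x in p])
    x0,y0,x1,y1=b; g=cv2.cvtColor(c["pixels"],cv2.COLOR_BGR2HSV)
    m=np.zeros(g.shape[:2],np.uint8);cv2.drawContours(m,[q],-1,1,-1)
    w=((g[...,0]>8)&(g[...,0]<22)&(g[...,1]>60)&(g[...,2]>90))
    hh=((m>0)&~w).astype(np.uint8);hh=cv2.morphologyEx(hh,cv2.MORPH_OPEN,np.ones((3,3)))
    k=max(cv2.findContours(hh,cv2.RETR_EXTERNAL,cv2.CHAIN_APPROX_NONE)[0],key=cv2.contourArea)
    r=cv2.minAreaRect(k);print(" hole",r,cv2.boxPoints(r).tolist())
im=np.hstack([cv2.resize(c["pixels"][y:y+70,x:x+70],None,fx=5.7,fy=5.7,interpolation=cv2.INTER_CUBIC) for c,x,y in[(t,325,195),(s,278,223)]])
cv2.imwrite("pics/stand.png",im)
```

```text
jarcap (array([464.7004, 254.7816]), (15.687196731567383, 16.267553329467773), 107.0) (array([306.2652, 335.2943]), (17.475114822387695, 18.990856170654297), 143.0) tri (array([ 0.435 , -0.2787,  0.0953]), np.float64(0.0007162102948014844)) [ 0.4347 -0.278   0.097 ] [ 0.4352 -0.2796  0.097 ]
redjar (array([433.2213, 177.6659]), (15.023776054382324, 15.866551399230957), 135.0) (array([385.2379, 289.681 ]), (20.30349349975586, 25.162281036376953), 140.0) tri (array([ 0.6126, -0.2171,  0.0941]), np.float64(3.2833482465609004e-05)) [ 0.612  -0.2162  0.097 ] [ 0.6117 -0.2188  0.097 ]
blue (array([0.508 , 0.2645, 0.1025]), np.float64(0.0005730780019691604)) [0.5085 0.2651 0.1   ] [0.5082 0.2674 0.1   ]
red (array([0.4743, 0.3791, 0.1018]), np.float64(0.00043570825573334583)) [0.4741 0.3798 0.1   ] [0.4747 0.3815 0.1   ]
top poly [[349, 200], [388, 219], [370, 258], [330, 240]] [[0.5697, -0.0251], [0.5219, -0.1195], [0.4281, -0.0728], [0.4722, 0.023]]
 hole ((358.4136047363281, 229.87112426757812), (27.78325843811035, 28.36872673034668), 25.201122283935547) [[339.8045349121094, 236.79039001464844], [351.8838806152344, 211.12184143066406], [377.0226745605469, 222.9518585205078], [364.9433288574219, 248.6204071044922]]
side poly [[296, 232], [340, 239], [330, 285], [285, 276]] [[0.4726, 0.0189], [0.5698, -0.0261], [0.5157, -0.1448], [0.4243, -0.099]]
 hole ((312.4440612792969, 257.3080139160156), (29.06888771057129, 17.97798728942871), 10.30484676361084) [[296.53607177734375, 263.552001953125], [299.7520751953125, 245.864013671875], [328.35205078125, 251.06402587890625], [325.13604736328125, 268.75201416015625]]
```

View pics/stand.png

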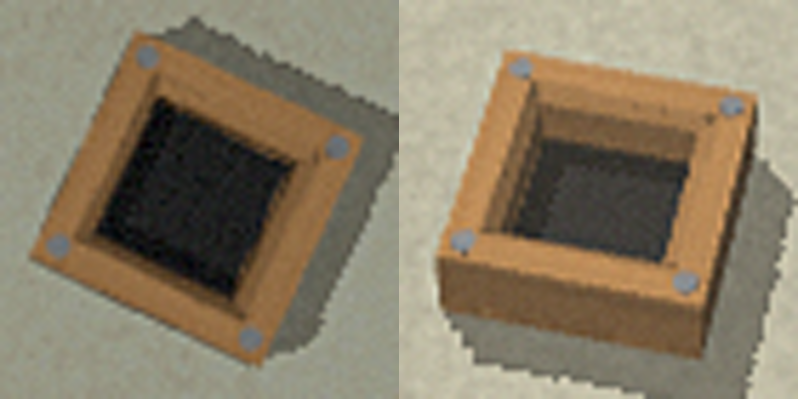

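Create go.py:
```python
import sys,numpy as np
from scipy.spatial.transform import Rotation as R
from station import ctrl, camrig, job, status
o=status.get_obs(); r=R.from_euler("xyz",o["eef_rot"])
x,y,z,yaw=map(float,sys.argv[1:5])
print("t",round(o["time_s"],2),"q",o["qpos"].round(2),"pos",o["ee_pos"].round(4),"tool shift",r.inv().apply(np.array([x,y,z])-o["ee_pos"]).round(4),"rotvec",(r.inv()*R.from_euler("xyz",[np.pi,0,yaw])).as_rotvec().round(3))
```

Run:
```python
from m import *
np.set_printoptions(precision=4,suppress=True)
t=load("top","top0.npz");s=load("side","side0.npz")
T=[((u+.5)/5.7-.5+325,(v+.5)/5.7-.5+195) for u,v in[(148,57),(336,146),(250,339),(58,244)]]
S=[((u-399+.5)/5.7-.5+278,(v+.5)/5.7-.5+223) for u,v in[(520,69),(731,106),(685,282),(462,240)]]
A=np.array([plane(t,p,.038)[:2] for p in T]);B=np.array([plane(s,p,.038)[:2] for p in S])
print("stand",A.mean(0),B.mean(0))
for M in(A,B):
    e=np.diff(np.r_[M,M[:1]],axis=0);print(np.linalg.norm(e,axis=1),np.degrees(np.arctan2(e[:,1],e[:,0]))%90)
# jar sides: top white face corners at z=.07
P=np.array([plane(t,((u-400+.5)/5-.5+425,(v+.5)/5-.5+228),.07)[:2] for u,v in[(525,58),(490,180),(612,213)]])
e=np.diff(P,axis=0);print("jar top edges",np.linalg.norm(e,axis=1),np.degrees(np.arctan2(e[:,1],e[:,0]))%90)
Q=np.array([plane(s,((u-400+.5)/4.44-.5+270,(v-250+.5)/4.44-.5+310),.02)[:2] for u,v in[(490,498),(628,515)]])
e=np.diff(Q,axis=0);print("jar side edge",np.linalg.norm(e,axis=1),np.degrees(np.arctan2(e[:,1],e[:,0]))%90)
```

```bash
python3 go.py .5085 .2665 .150 3.428
```

```text
stand [ 0.4983 -0.0488] [ 0.4982 -0.0506]
[0.0889 0.0904 0.0905 0.0894] [63.8002 64.3484 63.1443 63.3624]
[0.0901 0.0897 0.0905 0.0894] [64.0529 63.8939 63.8479 63.6215]
jar top edges [0.0594 0.0577] [70.8934 74.3266]
jar side edge [0.0615] [69.321]
t 0.1 q [ 1.09  0.3   1.52 -0.    1.32 -0.07] pos [0.2236 0.5023 0.227 ] tool shift [-0.3562 -0.0995  0.077 ] rotvec [-0.001 -0.    -0.705]
```

Careful with the scale: shifts go in shares of 50 mm and turns go in shares of 2 pi rad. That gives: -0.0446 m is -0.892, -0.0125 m is -0.25.

Emit:
shift_gripper(offsets=[{"sx": -0.892, "sy": -0.25}, {"sx": -0.892, "sy": -0.25}, {"sx": -0.892, "sy": -0.25}, {"sx": -0.892, "sy": -0.25}, {"sx": -0.892, "sy": -0.25}, {"sx": -0.892, "sy": -0.25}, {"sx": -0.892, "sy": -0.25}, {"sx": -0.892, "sy": -0.25}], jaw=0.045, grip_n=8)

```text
time_s: 0.9
ee_pos: [0.5101, 0.2645, 0.2272]
eef_rot: [-3.141, -0.0, 2.723]
force: [0.5, 0.7, 0.4]
grip_width: 0.0449
grip_force: 0.0
```

Emit:
shift_gripper(offsets=[{"sz": 0.2, "az": -0.0224}, {"sz": 0.2, "az": -0.0224}, {"sz": 0.2, "az": -0.0224}, {"sz": 0.2, "az": -0.0224}, {"sz": 0.2, "az": -0.0224}, {}, {}])

```text
time_s: 1.6
ee_pos: [0.5089, 0.266, 0.1775]
eef_rot: [-3.142, -0.0, -2.86]
force: [1.1, 0.4, 0.0]
grip_width: 0.0452
grip_force: 0.0
```

```bash
python3 go.py .5085 .2665 .150 3.428
```

```text
t 1.6 q [ 0.42  0.4   1.51  0.    1.24 -1.43] pos [0.5089 0.266  0.1775] tool shift [0.0003 0.0006 0.0275] rotvec [-0.    -0.    -0.004]
```

To row units: 0.02 m is 0.4, 0.0085 m is 0.17.

Emit:
shift_gripper(offsets=[{"sz": 0.4}, {"sz": 0.4}, {"sz": 0.4}, {"sz": 0.17}, {}])

```text
time_s: 2.1
ee_pos: [0.5088, 0.2659, 0.1085]
eef_rot: [-3.141, -0.001, -2.857]
force: [0.3, 0.3, 0.4]
grip_width: 0.0451
grip_force: 0.0
```

Run:
```python
from h import *
c=camrig.camera("side");d=camrig.camera("top")
a=cv2.resize(c["pixels"][85:185,230:340],None,fx=3.6,fy=4,interpolation=cv2.INTER_CUBIC);b=cv2.resize(d["pixels"][190:270,160:270],None,fx=3.6,fy=5,interpolation=cv2.INTER_CUBIC)
cv2.imwrite("pics/g1.png",np.hstack([a,b]))
```

```text
(no output)
```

View pics/g1.png

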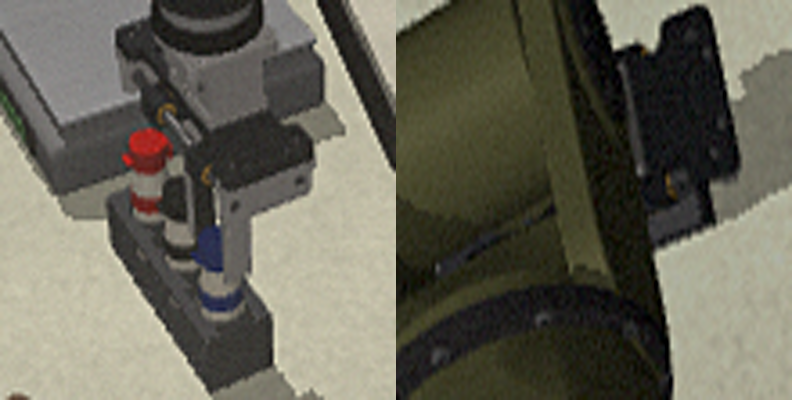

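The side crop shows the two fingers straddling the blue cap at (210,245), with the tips near its lower edge. I'll close.

Emit:
shift_gripper(offsets=[{}, {}, {}, {}, {}], jaw=0, grip_n=8)

```text
time_s: 2.7
ee_pos: [0.5098, 0.2645, 0.1098]
eef_rot: [-3.139, 0.001, -2.856]
force: [2.8, -12.2, 3.3]
grip_width: 0.0298
grip_force: 8.0
```

To row units: -0.0015 m is -0.03.

Emit:
shift_gripper(offsets=[{"sy": -0.03}, {}])

```text
time_s: 2.9
ee_pos: [0.5098, 0.2643, 0.1098]
eef_rot: [-3.141, 0.001, -2.856]
force: [0.5, -5.2, 5.6]
grip_width: 0.0298
grip_force: 8.0
```

Emit:
shift_gripper(offsets=[{"sx": -0.03, "sz": -0.06}, {"sx": -0.032, "sz": -0.05}, {"sx": -0.048, "sz": -0.044}, {"sx": -0.048, "sz": -0.038}, {"sx": -0.06, "sz": -0.026}, {"sx": -0.058, "sz": -0.018}, {}])

```text
time_s: 3.6
ee_pos: [0.5228, 0.2682, 0.1207]
eef_rot: [-3.141, -0.0, -2.855]
force: [1.6, -4.5, -0.4]
grip_width: 0.0295
grip_force: 8.0
```

To row units: -0.0032 m is -0.064, -0.0031 m is -0.062.

Emit:
shift_gripper(offsets=[{"sx": -0.064}, {"sx": -0.062}, {"sx": -0.06, "sz": 0.016}, {"sx": -0.058, "sz": 0.026}, {"sx": -0.05, "sz": 0.036}, {"sx": -0.046, "sz": 0.044}, {"sx": -0.02, "sz": 0.026}, {}, {}])

```text
time_s: 4.5
ee_pos: [0.5398, 0.2736, 0.1133]
eef_rot: [3.142, -0.0, -2.855]
force: [0.4, 0.2, -0.1]
grip_width: 0.0005
grip_force: 0.0
```

Run:
```python
from h import *
c=camrig.camera("side")
cv2.imwrite("pics/g2.png",cv2.resize(c["pixels"][90:180,240:340],None,fx=6,fy=6,interpolation=cv2.INTER_CUBIC))
```

```text
(no output)
```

View pics/g2.png

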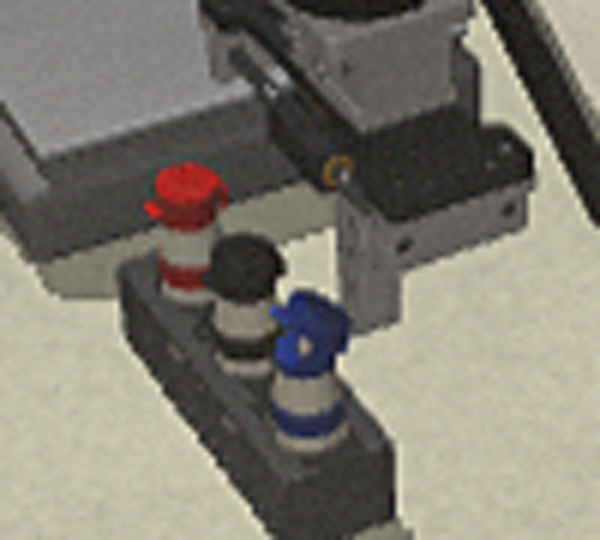

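Side crop: the blue lid slipped out of the fingers about two-thirds open, with its lip at crop (280,312). I'll come round to the front with closed fingers and push it the rest of the way.

To row units: 0.0325 m is 0.65, -0.03 m is -0.6.

Emit:
shift_gripper(offsets=[{"sz": -0.6}, {"sz": -0.6}, {"sx": 0.65}, {"sx": 0.65}, {}, {"sz": 0.48}, {"sz": 0.48}, {}], jaw=0, grip_n=10)

```text
time_s: 5.35
ee_pos: [0.4766, 0.2547, 0.1229]
eef_rot: [-3.141, -0.004, -2.855]
force: [-0.3, 0.7, 0.1]
grip_width: 0.0008
grip_force: 0.0
```

Emit:
shift_gripper(offsets=[{"sx": -0.12}, {"sx": -0.12}, {"sx": -0.12}, {"sx": -0.12}, {"sx": -0.1}, {"sx": -0.1}, {"sx": -0.1}, {"sx": -0.08}, {}])

```text
time_s: 6.25
ee_pos: [0.519, 0.2674, 0.125]
eef_rot: [-3.142, -0.001, -2.855]
force: [-1.0, -0.9, 0.1]
grip_width: 0.0004
grip_force: 0.4
```

Emit:
shift_gripper(offsets=[{"sx": -0.06}, {"sx": -0.06}, {"sx": -0.04}, {}])

```text
time_s: 6.65
ee_pos: [0.5227, 0.2685, 0.1245]
eef_rot: [-3.141, -0.012, -2.855]
force: [-32.1, -11.5, 13.6]
grip_width: 0.0005
grip_force: 18.3
```

Emit:
shift_gripper(offsets=[{"sx": -0.04}, {"sx": -0.04}, {}])

```text
time_s: 6.95
ee_pos: [0.5236, 0.2688, 0.1242]
eef_rot: [-3.14, -0.021, -2.855]
force: [-56.8, -18.7, 28.9]
grip_width: 0.0005
grip_force: 32.8
```

Emit:
shift_gripper(offsets=[{"sx": -0.04}, {"sx": -0.04}, {}])

```text
time_s: 7.25
ee_pos: [0.5244, 0.2691, 0.124]
eef_rot: [-3.139, -0.029, -2.854]
force: [-80.8, -28.9, 43.6]
grip_width: 0.0005
grip_force: 47.8
```

To row units: -0.05 m is -1, -0.03 m is -0.6.

Emit:
shift_gripper(offsets=[{"sx": 0.1}, {"sx": 0.2}, {"sz": -0.6}, {"sz": -0.6}, {"sx": 0.6, "sy": -0.6, "sz": -0.2}, {"sx": 0.6, "sy": -0.6}, {"sy": -1}, {"sy": -1}, {}], jaw=0.094, grip_n=40)

```text
time_s: 8.15
ee_pos: [0.5087, 0.0928, 0.1959]
eef_rot: [-3.141, 0.002, -2.86]
force: [-0.1, 1.1, 0.2]
grip_width: 0.069
grip_force: 0.0
```

Run:
```python
from h import *
c=camrig.camera("side");d=camrig.camera("top")
a=cv2.resize(c["pixels"][105:185,245:325],None,fx=5,fy=5,interpolation=cv2.INTER_CUBIC);b=cv2.resize(d["pixels"][195:275,160:240],None,fx=5,fy=5,interpolation=cv2.INTER_CUBIC)
cv2.imwrite("pics/g3.png",np.hstack([a,b]))
```

```bash
python3 go.py .435 -.2788 .15 0
```

```text
t 8.25 q [ 0.12  0.25  1.66  0.    1.23 -1.74] pos [0.5077 0.0965 0.1956] tool shift [ 0.175  -0.3399  0.0455] rotvec [-1.000e-03  0.000e+00 -2.858e+00]
```

View pics/g3.png

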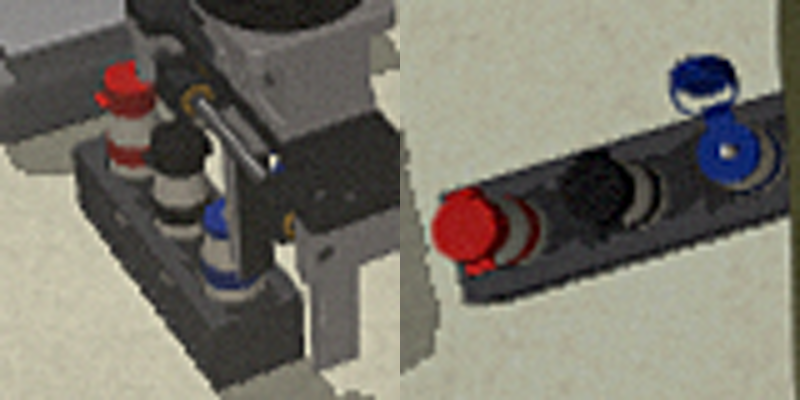

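Top crop: the blue lid lies wide open behind its hinge, disc at crop (705,85) and open collar at (728,150). The red and black caps are shut. Next is the jar: refine its yaw while the wrist turns.

To row units: 0.145 rad is 0.0231.

Emit:
shift_gripper(offsets=[{"az": 0.0231}, {"az": 0.0231}, {"az": 0.0231}, {"az": 0.0231}, {"az": 0.0231}, {"az": 0.0231}, {"az": 0.0231}, {"az": 0.0231}, {"az": 0.0231}], jaw=0.094, grip_n=40, lines="1,1")

```text
time_s: 9.15
```

Emit:
shift_gripper(offsets=[{"az": 0.0231}, {"az": 0.0231}, {"az": 0.0231}, {"az": 0.0231}, {"az": 0.0231}, {"az": 0.0231}, {"az": 0.0231}, {"az": 0.0231}, {"az": 0.0231}], lines="1,1")

```text
time_s: 10.05
```

Emit:
shift_gripper(offsets=[{"az": 0.0231}, {"az": 0.0231}, {"az": 0.0231}, {"az": 0.0231}, {"az": 0.0231}, {"az": 0.0231}, {"az": 0.0231}, {"az": 0.0231}, {}], lines="1,3")

```text
time_s: 10.95
ee_pos: [0.5072, 0.0985, 0.1954]
eef_rot: [-3.141, -0.0, -0.343]
```

Run:
```python
from h import *
np.set_printoptions(precision=4,suppress=True)
t=load("top","top0.npz");s=load("side","side0.npz")
print("lid2.1 px",proj(t,(.538,.2733,.0996)))
def band(c,box,col):
    x0,y0,x1,y1=box; h=cv2.cvtColor(c["pixels"][y0:y1,x0:x1],cv2.COLOR_BGR2HSV)
    m=((h[...,0]>100)&(h[...,0]<135)&(h[...,1]>110))
    if not col: m=m.T
    P=[]
    for i in range(m.shape[1]):
        r=np.where(m[:,i])[0]
        if len(r)>=2: P.append((i,r.mean()) if col else (r.mean(),i))
    return np.array(P)+[x0,y0]
for n,c,b,col in(("side front",s,(288,358,312,372),1),("top left",t,(437,236,452,264),0),("top front",t,(446,262,466,274),1)):
    p=band(c,b,col);
    if len(p)<4: print(n,len(p));continue
    W=np.array([plane(c,q,.02)[:2] for q in p]);l=cv2.fitLine(W.astype(np.float32),cv2.DIST_HUBER,0,.001,.001).ravel()
    print(n,len(p),p[0],p[-1],np.degrees(np.arctan2(l[1],l[0]))%90)
```

```bash
python3 go.py .435 -.2788 .15 -.35
```

```text
lid2.1 px [220.8661 211.4243]
side front 22 [290. 362.] [311.  366.5] 68.1197
top left 24 [446. 239.] [440. 262.] 73.17804
top front 11 [455.     264.3333] [465. 264.] 81.72148
t 10.95 q [0.12 0.25 1.66 0.   1.23 2.03] pos [0.5072 0.0985 0.1954] tool shift [0.0588 0.3797 0.0453] rotvec [-0.    -0.     0.007]
```

To row units: 0.0475 m is 0.95, 0.02 m is 0.4.

Emit:
shift_gripper(offsets=[{"sx": 0.146, "sy": 0.95}, {"sx": 0.146, "sy": 0.95}, {"sx": 0.146, "sy": 0.95}, {"sx": 0.146, "sy": 0.95}, {"sx": 0.146, "sy": 0.95}, {"sx": 0.146, "sy": 0.95}, {"sx": 0.146, "sy": 0.95}, {"sx": 0.146, "sy": 0.95}, {"sz": 0.4}, {"sz": 0.4}])

```text
time_s: 11.95
ee_pos: [0.435, -0.2811, 0.1549]
eef_rot: [3.141, -0.001, -0.338]
force: [0.3, -0.2, -0.1]
grip_width: 0.0943
grip_force: 0.0
```

```bash
python3 go.py .435 -.2788 .097 -.35
```

```text
t 11.95 q [-0.64  0.3   1.7   0.    1.14  1.26] pos [ 0.435  -0.2811  0.1549] tool shift [-0.0008 -0.0021  0.0579] rotvec [ 0.    -0.001  0.012]
```

To row units: 0.02 m is 0.4, 0.01 m is 0.2.

Emit:
shift_gripper(offsets=[{"sz": 0.4}, {"sz": 0.4}, {"sz": 0.2}, {"sz": 0.1}, {"sz": 0.04}, {}])

```text
time_s: 12.55
ee_pos: [0.4352, -0.2804, 0.0988]
eef_rot: [3.141, -0.001, -0.341]
force: [0.0, -0.9, 0.5]
grip_width: 0.0938
grip_force: 0.0
```

Emit:
shift_gripper(offsets=[{}, {}, {}, {}, {}, {}], jaw=0.04, grip_n=15)

```text
time_s: 13.15
ee_pos: [0.4349, -0.2803, 0.0984]
eef_rot: [-3.141, -0.0, -0.342]
force: [0.4, 1.5, 1.1]
grip_width: 0.0545
grip_force: 15.0
```

To row units: -0.02 m is -0.4, -0.015 m is -0.3.

Emit:
shift_gripper(offsets=[{}, {}, {"sz": -0.1}, {"sz": -0.2}, {"sz": -0.4}, {"sz": -0.4}, {"sz": -0.3}, {}], jaw=0.04, grip_n=50)

```text
time_s: 13.95
ee_pos: [0.4355, -0.2809, 0.1707]
eef_rot: [3.14, -0.004, -0.342]
force: [0.8, -0.6, -3.8]
grip_width: 0.0535
grip_force: 50.0
```

```bash
python3 go.py .4983 -.0497 .17 -.476
```

```text
t 13.95 q [-0.64  0.28  1.68 -0.    1.17  1.27] pos [ 0.4355 -0.2809  0.1707] tool shift [-0.0184 -0.2389  0.0004] rotvec [ 0.001 -0.004  0.134]
```

Careful with the scale: shifts go in shares of 50 mm and turns go in shares of 2 pi rad. That gives: -0.04 m is -0.8, -0.03 m is -0.6, 0.126 rad is 0.0201.

Emit:
shift_gripper(offsets=[{"sx": -0.046, "sy": -0.6}, {"sx": -0.062, "sy": -0.8}, {"sx": -0.062, "sy": -0.8}, {"sx": -0.062, "sy": -0.8}, {"sx": -0.062, "sy": -0.8}, {"sx": -0.046, "sy": -0.6}, {"sx": -0.028, "sy": -0.378, "az": 0.0201}, {}, {}])

```text
time_s: 14.85
ee_pos: [0.4974, -0.0493, 0.1678]
eef_rot: [3.141, 0.001, -0.465]
force: [0.7, -0.6, -3.7]
grip_width: 0.0536
grip_force: 50.0
```

Run:
```python
from h import *
c=camrig.camera("side");np.savez("side1.npz",**c);d=camrig.camera("top");np.savez("top1.npz",**d)
a=cv2.resize(c["pixels"][195:295,270:350],None,fx=5,fy=5,interpolation=cv2.INTER_CUBIC);b=cv2.resize(d["pixels"][170:270,320:400],None,fx=5,fy=5,interpolation=cv2.INTER_CUBIC)
cv2.imwrite("pics/g4.png",np.hstack([a,b]))
```

```bash
python3 go.py .4983 -.0497 .17 -.468
```

```text
t 14.95 q [-0.17  0.25  1.73 -0.    1.16  1.86] pos [ 0.4974 -0.0499  0.168 ] tool shift [ 0.0007 -0.0006 -0.002 ] rotvec [0.    0.    0.001]
```

View pics/g4.png

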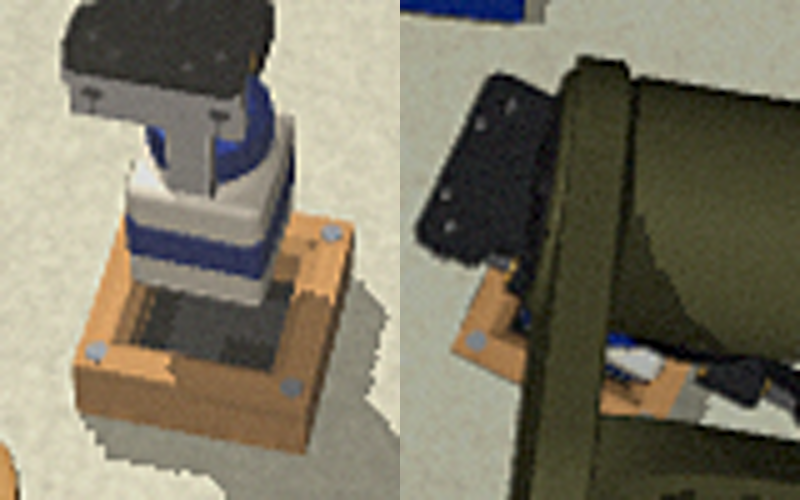

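Side crop: the jar hangs above the stand, front band from crop (130,240) to (262,265), bottom front corners at about (130,275) and (265,305). It looks nearly parallel to the stand. Now I'll measure its yaw and offset.

Run:
```python
from h import *
np.set_printoptions(precision=4,suppress=True)
s=load("side","side1.npz")
x0,y0,x1,y1=297,232,323,255
h=cv2.cvtColor(s["pixels"][y0:y1,x0:x1],cv2.COLOR_BGR2HSV)
m=((h[...,0]>100)&(h[...,0]<135)&(h[...,1]>110))
for nm,f,z in(("mid",np.mean,.0976),("top",np.min,.105),("bot",np.max,.09)):
    P=np.array([(i+x0,f(np.where(m[:,i])[0])+y0) for i in range(m.shape[1]) if m[:,i].sum()>=3])
    W=np.array([plane(s,q,z)[:2] for q in P]);l=cv2.fitLine(W.astype(np.float32),cv2.DIST_HUBER,0,.001,.001).ravel()
    print(nm,len(P),P[0],P[-1],np.degrees(np.arctan2(l[1],l[0]))%90)
C=[((u+.5)/5-.5+270,(v+.5)/5-.5+195) for u,v in[(130,275),(265,305)]]
A,B=[plane(s,c,.0696)[:2] for c in C];e=B-A;n=np.array([-e[1],e[0]])/np.linalg.norm(e)
print(A,B,np.linalg.norm(e),np.degrees(np.arctan2(e[1],e[0]))%90,"centre",(A+B)/2+n*.031)
```

```text
mid 5 [307.     244.6667] [321.  247.5] 63.662613
top 5 [307 243] [321 245] 65.76466
bot 5 [307 247] [321 250] 62.775238
[ 0.4579 -0.0565] [ 0.5129 -0.0867] 0.06269214079492452 61.26711822742394 centre [ 0.5003 -0.0444]
```

To row units: 0.01 m is 0.2, 0.003 m is 0.06.

Emit:
shift_gripper(offsets=[{"sx": 0.014, "sy": -0.008, "sz": 0.2}, {"sz": 0.2}, {"sz": 0.12}, {"sz": 0.06}, {"sz": 0.06}, {"sz": 0.06}, {}])

```text
time_s: 15.65
ee_pos: [0.4984, -0.0491, 0.1331]
eef_rot: [3.141, 0.0, -0.468]
force: [0.4, -0.2, -3.7]
grip_width: 0.0539
grip_force: 50.0
```

Emit:
shift_gripper(offsets=[{"sz": 0.06}, {"sz": 0.06}, {}])

```text
time_s: 15.95
ee_pos: [0.4983, -0.0491, 0.127]
eef_rot: [3.141, 0.001, -0.468]
force: [-0.2, -0.5, -3.8]
grip_width: 0.0536
grip_force: 50.0
```

To row units: 0.003 m is 0.06, 0.0015 m is 0.03.

Emit:
shift_gripper(offsets=[{"sz": 0.06}, {"sz": 0.06}, {"sz": 0.06}, {"sz": 0.06}, {"sz": 0.06}, {"sz": 0.03}, {}])

```text
time_s: 16.65
ee_pos: [0.4984, -0.0491, 0.1106]
eef_rot: [3.141, 0.0, -0.468]
force: [-0.7, -0.3, -4.1]
grip_width: 0.0544
grip_force: 50.0
```

Emit:
shift_gripper(offsets=[{"sz": 0.02}, {"sz": 0.02}, {}])

```text
time_s: 16.95
ee_pos: [0.4985, -0.0491, 0.1088]
eef_rot: [3.142, 0.0, -0.468]
force: [0.2, 0.2, -4.0]
grip_width: 0.0537
grip_force: 50.0
```

To row units: 0.0005 m is 0.01.

Emit:
shift_gripper(offsets=[{"sz": 0.01}, {"sz": 0.01}, {}])

```text
time_s: 17.25
ee_pos: [0.4987, -0.049, 0.1083]
eef_rot: [-3.141, -0.001, -0.468]
force: [-1.6, 0.9, 2.3]
grip_width: 0.0537
grip_force: 50.0
```

Emit:
shift_gripper(offsets=[{"sz": 0.01}, {}])

```text
time_s: 17.45
ee_pos: [0.4989, -0.049, 0.1081]
eef_rot: [-3.141, -0.001, -0.468]
force: [-2.3, 3.1, 8.5]
grip_width: 0.0536
grip_force: 50.0
```

Emit:
shift_gripper(offsets=[{"sz": 0.01}, {}])

```text
time_s: 17.65
ee_pos: [0.4991, -0.0489, 0.1081]
eef_rot: [-3.141, -0.002, -0.468]
force: [-2.8, 3.8, 12.6]
grip_width: 0.0538
grip_force: 50.0
```

The jar is seated: TCP dropped to the expected 0.108 and the floor is now pushing back. Next I'll unscrew.

To row units: -0.001 m is -0.02, -0.0003 m is -0.006, -0.12 rad is -0.0191.

Emit:
shift_gripper(offsets=[{"sz": -0.02}, {}, {"sz": -0.004, "az": -0.0095}, {"sz": -0.006, "az": -0.0191}, {"sz": -0.006, "az": -0.0191}, {"sz": -0.006, "az": -0.0191}, {}], jaw=0.03, grip_n=60)

```text
time_s: 18.35
ee_pos: [0.4987, -0.0493, 0.109]
eef_rot: [3.141, -0.001, -0.046]
force: [0.9, -1.1, 0.5]
grip_width: 0.0532
grip_force: 60.0
```

```bash
python3 -c "from station import ctrl, camrig, job, status;o=status.get_obs();print(o['moment'].round(2),o['qpos'].round(2))"
```

```text
[-0.34 -0.    0.06] [-0.17  0.33  1.78 -0.    1.03  1.45]
```

To row units: -0.0003 m is -0.006, -0.12 rad is -0.0191.

Emit:
shift_gripper(offsets=[{"sz": -0.006, "az": -0.0191}, {"sz": -0.006, "az": -0.0191}, {"sz": -0.006, "az": -0.0191}, {"sz": -0.006, "az": -0.0191}, {"sz": -0.006, "az": -0.0191}, {"sz": -0.006, "az": -0.0191}, {"sz": -0.006, "az": -0.0191}, {"sz": -0.006, "az": -0.0191}, {"sz": -0.006, "az": -0.0191}, {}])

```text
time_s: 19.35
ee_pos: [0.4983, -0.0491, 0.1113]
eef_rot: [-3.141, 0.0, 1.03]
force: [0.1, 0.2, -2.4]
grip_width: 0.0537
grip_force: 60.0
```

```bash
python3 -c "from station import ctrl, camrig, job, status;o=status.get_obs();print(o['moment'].round(2),o['qpos'].round(2))"
```

```text
[-0.03  0.08  0.02] [-0.17  0.32  1.78 -0.    1.04  0.37]
```

Emit:
shift_gripper(offsets=[{"sz": -0.006, "az": -0.0191}, {"sz": -0.006, "az": -0.0191}, {"sz": -0.006, "az": -0.0191}, {"sz": -0.006, "az": -0.0191}, {"sz": -0.006, "az": -0.0191}, {"sz": -0.006, "az": -0.0191}, {}])

```text
time_s: 20.05
ee_pos: [0.4984, -0.0491, 0.1132]
eef_rot: [-3.141, -0.0, 1.748]
force: [0.4, -0.1, -2.5]
grip_width: 0.0535
grip_force: 60.0
```

```bash
python3 -c "from station import ctrl, camrig, job, status;o=status.get_obs();print(o['moment'].round(2),o['qpos'].round(2))"
```

```text
[-0.07  0.01  0.01] [-0.17  0.32  1.78 -0.    1.04 -0.35]
```

To row units: -0.0003 m is -0.006, -0.12 rad is -0.0191.

Emit:
shift_gripper(offsets=[{"sz": -0.006, "az": -0.0191}, {"sz": -0.006, "az": -0.0191}, {"sz": -0.006, "az": -0.0191}, {"sz": -0.006, "az": -0.0191}, {"sz": -0.006, "az": -0.0191}, {"sz": -0.006, "az": -0.0191}, {}])

```text
time_s: 20.75
ee_pos: [0.4986, -0.0492, 0.1153]
eef_rot: [3.142, 0.0, 2.467]
force: [0.4, -0.1, -1.0]
grip_width: 0.0538
grip_force: 60.0
```

Emit:
shift_gripper(offsets=[{"sz": -0.02}, {"sz": -0.02}, {}])

```text
time_s: 21.05
ee_pos: [0.4986, -0.0491, 0.1174]
eef_rot: [3.141, 0.0, 2.469]
force: [0.5, -0.4, -1.5]
grip_width: 0.0538
grip_force: 60.0
```

```bash
python3 -c "from station import ctrl, camrig, job, status;o=status.get_obs();print(o['moment'].round(2),o['qpos'].round(2))"
```

```text
[ 0.    0.   -0.03] [-0.17  0.32  1.78  0.    1.05 -1.07]
```

Emit:
shift_gripper(offsets=[{"sz": -0.04}, {"sz": -0.04}, {"sz": -0.08}, {"sz": -0.08}, {"sz": -0.08}, {}, {}, {}])

```text
time_s: 21.85
ee_pos: [0.4984, -0.0491, 0.1331]
eef_rot: [-3.142, -0.0, 2.472]
force: [-0.1, -0.3, -0.3]
grip_width: 0.0536
grip_force: 60.0
```

Run:
```python
from h import *
c=camrig.camera("side");d=camrig.camera("top")
a=cv2.resize(c["pixels"][195:295,270:350],None,fx=5,fy=5,interpolation=cv2.INTER_CUBIC);b=cv2.resize(d["pixels"][180:280,150:230],None,fx=5,fy=5,interpolation=cv2.INTER_CUBIC)
cv2.imwrite("pics/g5.png",np.hstack([a,b]))
```

```text
(no output)
```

View pics/g5.png

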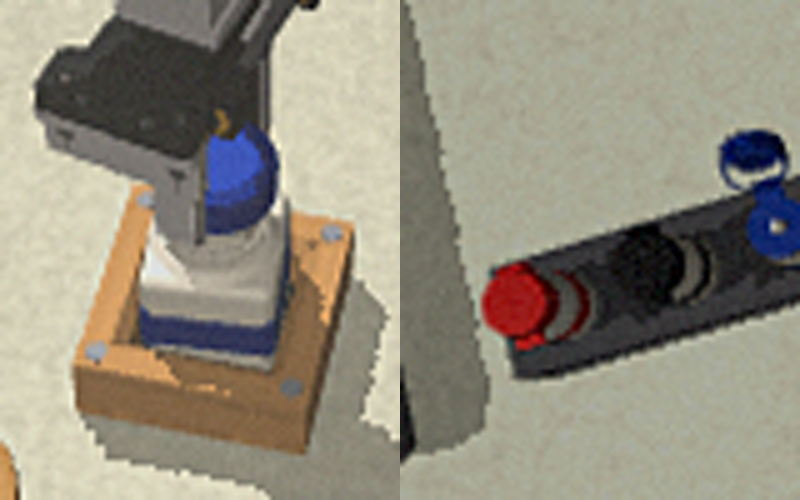

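Run:
```python
from h import *
c=load("side","side1.npz")
for a in(0,.005,.01,.02,.03): print(a,proj(c,(.4986+.001,-.049-.035,.029+a))-proj(c,(.4974+.001,-.0499-.035,.0986)))
print(status.get_obs()["force"],status.get_obs()["time_s"])
```

```text
0 [ 0.65903957 18.3007024 ]
0.005 [ 0.6444057  17.01321445]
0.01 [ 0.62967441 15.7171564 ]
0.02 [ 0.5999157  13.09898549]
0.03 [ 0.56975547 10.44548889]
[ 0.34190741  0.07132157 -0.25960766] 21.95
```

Side crop: the jar sits in the stand and the cap is held level above its neck. The jar's image shift from its lifted pose averages 15.7 px, exactly what a base height of 10 mm predicts. Top crop: the blue lid is still wide open, red and black shut.

```bash
python3 -c "from station import ctrl, camrig, job, status;print(job.hand_in())"
```

```text
the job is handed in; nothing more can be done
None
```

The job is handed in at about 22 s, with no verdict returned: the blue flip cap is wide open, the jar is seated in the stand, and its unscrewed cap is held about 10 mm above the mouth; opening the flip cap took a second try and about 96 N at the wrist (limit 120 N).

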